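Slide the brass queen template over the shelf edge and lay it on the stand

ROBOT

A 6-joint arm with a two-finger parallel gripper is mounted at the origin on the work surface. World frame = base frame: x ahead of the robot, y to its left, z up, the work surface at z = 0. Lengths are in mm, angles in rad, forces in N, time in s.
With the tool pointing down it reaches from about 250 to 775 mm from the base axis. Payload 4 kg.
Tool frame: the origin (TCP) lies between the finger pads; the fingertips stand 22 mm ahead of it and the grasp point (between the pads) lies 3 mm ahead of it; z points along the fingers, x is the direction in which the jaws open and shut, and the axes are right-handed (so a half turn about z gives the same grasp; the last joint's range is limited). The gripper opens to 94 mm and grips with 3 to 60 N. Pads are 16 mm wide; open, the fingers measure 119 mm over their backs; the gripper's body (75 mm by 177 mm) begins 78 mm behind the grasp point.
Start: joints at [-1.324, 0.087, 1.371, -0, 1.684, -0.103], TCP at [188.488, -516.711, 227.506] pointing down, gripper open.
Joint ranges: [-3.1, 3.1], [-0.76, 2.03], [0.27, 2.55], [-1.08, 4.22], [0.17, 2.65], [-2.57, 2.57]. Speed limits (rad/s): [2.79, 2.79, 3.14, 3.14, 3.14, 3.14].

INTERFACE

Orientations are given as a rotation vector (axis times angle).
In Python, from bench import bot gives the robot as it stands.
- The arm moves only by the tool apply_moves, never from a script. Its argument "steps" is a list of rows, each an object with "gripper": the opening, from 0 (shut) to 1 (fully open); "slide": the shift along the tool's x, y, z in m, a list of three; "spin": the turn about the tool's z in degrees. A call has 1 to 10 rows; each row shifts and turns the commanded pose from where the row before left it, along the tool's axes as they then stand; what a row does not reach is not made up. A row lasts 1/8 s, in which the tool goes at most 62.5 mm and 10.7 degrees, less where a joint would pass 70% of its speed; a pose out of reach is approached as far as the arm can. A call with a gripper value outside its range is refused whole. The fingers move at their own pace and stop on an object; "squeeze" is the grip in N (left out, the last holds). Time passes only in rows, so rows that do not move let the fingers close. It gives the time, the measured TCP pose, the force and the opening at its end, in the units of the state.
- bot.observe(): the state, without advancing time (a new reading comes with each control period).
- bot.capture(name): name is "side" or "top" or "wrist"; returns a dict with "color" (400x640x3 uint8, blue, green, red), "fx", "fy", "cx", "cy" (pixels), "cam_to_world" (4x4, takes a point from camera to world coordinates); the wrist camera has in their place "T_tool_cam" (4x4, takes a point from camera to tool coordinates, whose origin is the TCP and whose axes are the tool frame's). Camera axes: x right, y up, looking along -z (the intrinsics and any distortion apply to the point x, -y, -z); pixel columns grow to the right and rows downward; lengths in mm; the calibration is good to about 2 mm. A picture is of the moment at which its call begins: read the wrist's pose just before it. There is no depth.
- bot.hand_in(): hands the job in, once; it reports no verdict.
Trained networks look in a picture, given as the dict that the camera call returned (one of the last four; its "shot" number tells which), for a name from the list of things; names that differ only in an ending like _2 or _b are one class to them, and where a whole thing is asked for, a point or a joint stands for the part that bears it (a point fixed in the world has none). Each returns a list of dicts, best first, with "p" (0 to 1); they miss things now and then, are a little off and sometimes report something else, mostly with a low value. They report only what shows in the picture. A call takes as long as a camera call. They do not tell look-alikes from the thing itself.
- bot.find_in(target, picture): "location" ([column, row] in pixels, amid what is visible of it).
- bot.masks_of(target, picture): "mask" (400x640 bool, what is visible of it) and "location" ([column, row] in pixels, amid what is visible of it).
- bot.tip_of(target, picture): "location" ([column, row] in pixels: a listed point, or the origin of a listed thing).
The state is a dict: "time": time; "joints": joint angles; "dq": joint speeds; "tau": joint torques, N m; "eef_pos": TCP position; "orientation": TCP orientation; "force": force on the tool from outside, world axes, zero at the start; "moment": the same for the moment, N m; "opening": opening from 0.0 (shut) to 1.0 (fully open).
Only numpy, scipy, OpenCV 4.12 (cv2) and the standard library are available. Lean on these libraries where they do the work, as an engineer would, in place of code of your own. Each camera call takes 0.05 s, during which the arm holds its last target. There are 200 camera calls.

TASK

Fetch the brass queen template for the next turning: it lies too low in its slot to be picked up there, so slide it along the slot until its end sticks out well over the front edge of the blue tiled shelf, grip that overhanging end, and lay the template flat on the cork-topped stand, centred and lengthwise along it. Leave the steel template where it lies, and do not drop the brass one onto the bench.

Things in the scene. Friction and masses are not known exactly. Their poses are not given: they have to be found in the camera images.
- brass_template: brass-faced flat plate on a wood back, 110 long (x) x 54 wide (y) x 8 mm thick, about 0.18 kg, dark queen silhouette on top. Lies flat along one of the shelf's two slots, its front end 20 to 50 mm behind the shelf's front edge. Origin at the centre of its underside; x along its length, away from the front edge, z up. More than 55 mm over the edge it tips off
- steel_template: grey steel-faced plate of the same size and mass, dark pawn silhouette on top, flat in the shelf's other slot (either may be left or right). Origin at the centre of its underside
- shelf: fixed blue-tiled shelf 270 deep x 460 wide, flat top 70 mm high. Origin on the bench below the middle of its front edge (a sheer drop); x inward, away from the robot, y left along the edge. Two slots along x, centred at y -130 and -20 mm, 62 wide, open at both ends, between strips 11 high, 10 wide, from the front edge 200 inward. Queen on turntable, tin, awl stand beyond y 75
- stand_top (a point): centre of the flat cork top of a fixed walnut stand, 50 mm above the bench; top 90 long (x) x 38 wide (y), narrower than the plate so fingers pass down beside it; below it a slimmer column on a foot 130 x 90 x 10 mm high. x along the stand's length, z up
Mind the look-alikes: they are no part of the job. What is shaped like the brass_template but turquoise is not meant. What is shaped like the part that bears stand_top but green is not meant.

How it is judged (in metres and radians):
On the way, in this order (a step that is already met when the one before it is completed fails the run):
1. the brass template lies flat on the shelf with its end sticking out at least 15 mm over the front edge (x of brass_template in the frame of shelf below 0.04 m and z of brass_template in the frame of shelf between 0.064 and 0.076 m and angle between brass_template's own z axis and vertical below 0.12 rad), for 0.2 s.
2. the brass template is held in the fingers, clear of the shelf (contact force between the fingers and brass_template above 0.5 N and contact force between brass_template and shelf below 0.05 N and height (world z) of brass_template above 0.04 m), for 0.2 s.
At the end, for the whole second after the job is handed in: the brass template rests released and still, flat on the cork top of the stand, its centre within 16 mm of the stand's centre and its length within 12 degrees of the stand's length; the steel template is within 15 mm of where it lay (horizontal distance between brass_template and stand_top below 0.016 m and z of brass_template in the frame of stand_top between -0.006 and 0.006 m and angle between the x axis of brass_template and the x axis of stand_top, either way round below 0.21 rad and angle between brass_template's own z axis and vertical below 0.1 rad and linear speed of brass_template below 0.02 m/s and distance of steel_template from where it was at the start of the episode below 0.015 m); the robot touches nothing.
It fails at once if the steel template is pushed or lifted more than 15 mm from where it lay (distance of steel_template from where it was at the start of the episode above 0.015 m).
It fails at once if the brass template falls to the bench (height (world z) of brass_template below 0.02 m).
It also fails if it takes over 48 s, if anything falls off the work surface, if the arm or the gripper's body presses on something with over 40 N, if the wrist force passes 120 N, or if a joint passes its speed limit or range.

## Working session

There is one attempt and no reset: what is moved stays moved. The work goes in short steps, Python scripts to look and compute and a tool call to move; the robot and the scene stay as the last step left them, time stands still between calls to the robot, and variables do not carry over. Pictures are saved under pics/ and viewed, about 8 in all and at most 12, crops included, and the job is handed in when it is done.

Besides the shell and the picture viewer there is one more tool, called after "Emit:" as name(argument=value, ...), one argument or row to a line, values as JSON. apply_moves: Moves the arm, as the interface text tells. Its arguments: {"type":"object","properties":{"steps":{"type":"array","items":{"type":"object","properties":{"gripper":{"type":"number"},"slide":{"type":"array","items":{"type":"number"}},"spin":{"type":"number"}}}},"squeeze":{"type":"number"}},"required":["steps"]}

```bash
mkdir -p pics
cat > h.py <<'E'
import numpy as np, cv2
from scipy.spatial.transform import Rotation as R
from bench import bot
def cam(p,s=None):
    if 'cam_to_world' in p: return np.array(p['cam_to_world'])
    T=np.eye(4);T[:3,:3]=R.from_rotvec(s['orientation']).as_matrix();T[:3,3]=s['eef_pos'];return T@np.array(p['T_tool_cam'])
def w(p,uv,z,s=None):
    T=cam(p,s);uv=np.atleast_2d(uv)
    d=np.c_[(uv[:,0]-p['cx'])/p['fx'],-(uv[:,1]-p['cy'])/p['fy'],-np.ones(len(uv))]@T[:3,:3].T
    o=T[:3,3];return o+d*((z-o[2])/d[:,2])[:,None]
E
python3 - <<'E'
from h import *
s=bot.observe();print(s)
for n in('top','side'):
    p=bot.capture(n);cv2.imwrite(f'pics/{n}0.png',p['color']);print(n,[k for k in p],np.round(cam(p),2).tolist())
    for t,z in(('brass_template',78),('steel_template',78),('stand_top',50),('shelf',70)):
        for m in bot.masks_of(t,p)[:4]:
            u,v=m['location'];print(t,round(m['p'],2),np.round([u,v]),w(p,[u,v],z).round(0)[0],m['mask'].sum())
        for m in bot.tip_of(t,p)[:4]:
            print('  tip',t,round(m['p'],2),np.round(m['location']),w(p,m['location'],0 if t=='shelf' else z if z==50 else 70).round(0)[0])
E
```

```text
{'time': 0.0, 'joints': array([-1.32411718e+00,  8.79787666e-02,  1.37226281e+00, -3.20935275e-06,
        1.68357594e+00, -1.03099561e-01]), 'dq': array([-4.22120957e-05,  4.41145351e-04,  1.90907642e-04, -9.46043083e-04,
       -4.17668095e-04,  6.89934506e-04]), 'tau': array([ 2.26322933e-03, -3.40171659e+01, -3.02429545e+01,  7.20640970e-02,
        3.29431461e-02, -1.74199740e-04]), 'eef_pos': array([ 188.35208787, -516.21300651,  226.28679066]), 'orientation': array([-2.57289165,  1.80019247,  0.00264414]), 'force': array([-0.52940383, -1.03607251, -0.4045047 ]), 'moment': array([ 0.00082259,  0.01827002, -0.01066939]), 'opening': 0.996400269311784}
top ['color', 'fx', 'fy', 'cx', 'cy', 'cam_to_world', 'shot'] [[-0.0, 0.99, -0.15, 345.86], [-1.0, -0.0, -0.01, -201.83], [-0.02, 0.15, 0.99, 986.17], [0.0, 0.0, 0.0, 1.0]]
brass_template 0.81 [192. 150.] [583.  65.  78.] 1520
brass_template 0.68 [213. 261.] [364.  17.  78.] 1463
  tip brass_template 0.93 [214. 260.] [365.  17.  70.]
  tip brass_template 0.57 [192. 148.] [590.  69.  70.]
steel_template 0.96 [248. 160.] [562. -46.  7
[... 464 characters left out ...]
7, 0.67, -0.72, -757.53], [0.01, 0.73, 0.68, 635.77], [0.0, 0.0, 0.0, 1.0]]
brass_template 0.92 [251. 177.] [374. -57.  78.] 627
brass_template 0.59 [330. 138.] [583.  70.  78.] 517
  tip brass_template 0.77 [250. 179.] [372. -56.  70.]
  tip brass_template 0.59 [333. 143.] [588.  57.  70.]
steel_template 0.71 [329. 167.] [556. -51.  78.] 681
  tip steel_template 0.57 [328. 168.] [557. -42.  70.]
stand_top 0.81 [316. 270.] [ 480. -321.   50.] 2639
stand_top 0.64 [308. 367.] [ 437. -499.   50.] 4291
  tip stand_top 0.95 [304. 354.] [ 434. -477.   50.]
  tip stand_top 0.9 [316. 258.] [ 484. -293.   50.]
shelf 0.65 [352. 166.] [614. -42.  70.] 10832
  tip shelf 0.65 [292. 159.] [483. 101.   0.]
```

View pics/top0.png

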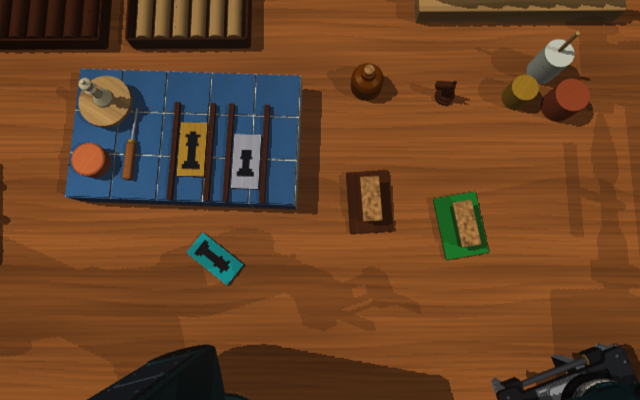

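View pics/side0.png

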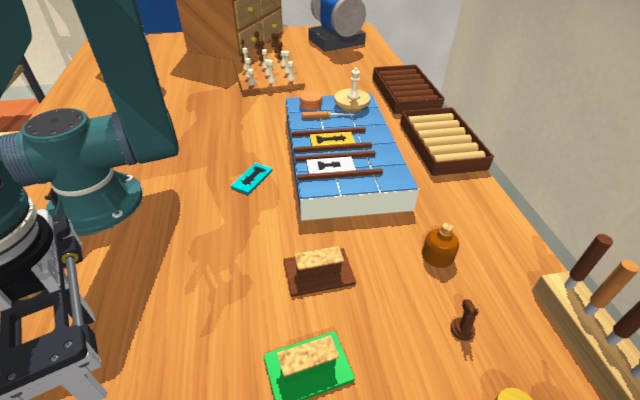

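The top view shows the yellow brass template at (192,150) in the left slot, the steel one at (246,162), and the walnut stand at (371,200). 
Brass candidates are the yellow plate (192,150) and the turquoise one (215,260). The yellow one fits because it has the queen and lies in a slot. 
Stand candidates are the walnut-footed one (371,200) and the green one (462,225). The walnut one fits.

Run:
```python
from h import *
p=bot.capture('top');im=p['color'];hsv=cv2.cvtColor(im,cv2.COLOR_BGR2HSV)
def rect(mask,z,name):
    ys,xs=np.nonzero(mask);q=w(p,np.c_[xs,ys],z)[:,:2].astype(np.float32)
    c,sz,a=cv2.minAreaRect(q);print(name,np.round(c,1),np.round(sz,1),round(a,1))
    return cv2.boxPoints((c,sz,a))
for t,z in(('brass_template',78),('steel_template',78),('shelf',70),('stand_top',50)):
    for m in bot.masks_of(t,p)[:2]:
        M=m['mask']
        if t=='stand_top': # cork only: bright pixels
            M=M&(hsv[...,2]>125)
            M=cv2.morphologyEx(M.astype(np.uint8),cv2.MORPH_OPEN,np.ones((3,3)))
        b=rect(M,z,t); print(b.round(0).tolist())
cv2.imwrite('pics/crop.png',np.hstack([cv2.resize(im[90:210,150:290],None,fx=3,fy=3,interpolation=2),cv2.resize(im[140:260,325:445],None,fx=3,fy=3,interpolation=2)]))
```

```text
brass_template [585.6  65.7] [ 55.6 107. ] 88.3
[[531.0, 39.0], [638.0, 36.0], [640.0, 92.0], [533.0, 95.0]]
steel_template [560.2 -42.6] [ 55.3 111.1] 87.9
[[504.0, -68.0], [615.0, -72.0], [617.0, -17.0], [506.0, -13.0]]
shelf [612.2  82.7] [463.2 279.4] 87.6
[[463.0, -143.0], [742.0, -154.0], [761.0, 308.0], [482.0, 320.0]]
shelf [587.5  67.9] [ 56.4 111.8] 88.1
[[531.0, 42.0], [642.0, 38.0], [644.0, 94.0], [533.0, 98.0]]
stand_top [ 490.1 -291. ] [87.2 37.1] 3.6
[[445.0, -275.0], [448.0, -312.0], [535.0, -307.0], [532.0, -270.0]]
stand_top [ 438.9 -480.1] [88.1 37.4] 10.0
[[392.0, -469.0], [399.0, -506.0], [486.0, -491.0], [479.0, -454.0]]
```

View pics/crop.png

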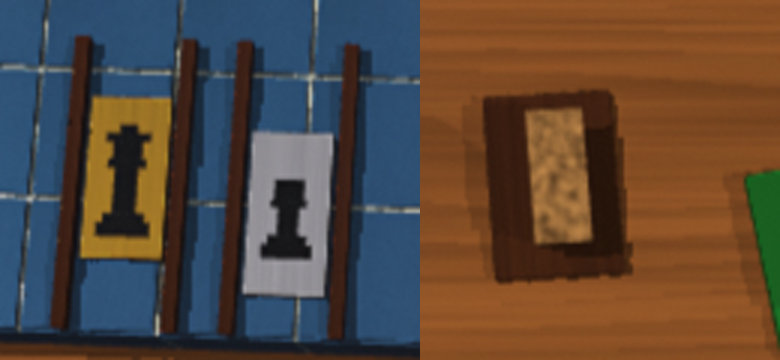

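Crop confirmed: yellow plate with queen in the left slot, and the walnut stand. Brass is at about (587,67) with its axis at yaw −2° and about 105 mm inward of the edge. First I spin the jaws to line up with the slot and close the fingers, then go behind the plate.

Emit:
apply_moves(
  steps=[
    {"gripper": 0,"spin": -10},
    {"gripper": 0,"spin": -10},
    {"gripper": 0,"spin": -10},
    {"gripper": 0,"spin": -10},
    {"gripper": 0,"spin": -10},
    {"gripper": 0,"spin": -10},
    {"gripper": 0,"spin": -8},
  ],
  squeeze=10,
)

```text
validation failed for argument at $.st...
```

Emit:
apply_moves(
  steps=[
    {"slide": [0.034,-0.045,0]},
    {"slide": [0.034,-0.045,0]},
    {"slide": [0.034,-0.045,0]},
    {"slide": [0.034,-0.045,0]},
    {"slide": [0.034,-0.045,0]},
    {"slide": [0.034,-0.045,0]},
    {"slide": [0.034,-0.045,0]},
    {"slide": [0.034,-0.045,0]},
    {"slide": [0.034,-0.045,0]},
    {"slide": [0.034,-0.045,0]},
  ],
)

```text
validation failed for argument at $.st...
```

Emit:
apply_moves(
  steps=[
    {"slide": [0.034,-0.045,0]},
    {"slide": [0.034,-0.045,0]},
    {"slide": [0.034,-0.045,0]},
    {"slide": [0.0,0,0]},
    {"slide": [0,0,0]},
  ],
)

```text
validation failed for argument at $.st...
```

Run:
```python
from h import *
s=bot.observe();print(s['time'],s['eef_pos'],R.from_rotvec(s['orientation']).as_matrix().round(3),s['opening'],s['joints'],s['force'])
p=bot.capture('wrist')
cv2.imwrite('pics/w1.png',p['color'])
for m in bot.masks_of('brass_template',p)[:3]:
    ys,xs=np.nonzero(m['mask']);print(m['p'],m['location'],cv2.minAreaRect(w(p,np.c_[xs,ys],78,s)[:,:2].astype(np.float32)))
```

```text
1.15 [ 188.46798528 -516.71719583  227.51479212] [[ 0.343 -0.939  0.   ]
 [-0.939 -0.343 -0.   ]
 [ 0.     0.    -1.   ]] 0.9996608369925545 [-1.32414028e+00  8.71804885e-02  1.37070346e+00  2.65502862e-06
  1.68359532e+00 -1.03080991e-01] [-0.70383076 -0.44830473  0.30918608]
```

View pics/w1.png

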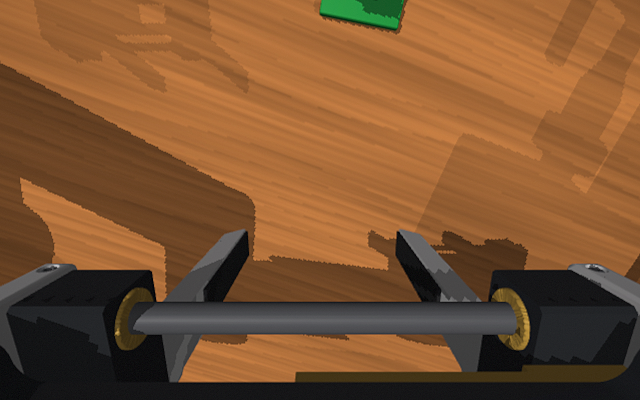

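The moves were refused because every row needs all its fields, so nothing moved; the wrist view only shows the bench. I'll resend with complete rows.

Emit:
apply_moves(
  steps=[
    {"gripper": 0,"slide": [0,0,0],"spin": -10},
    {"gripper": 0,"slide": [0,0,0],"spin": -10},
    {"gripper": 0,"slide": [0,0,0],"spin": -10},
    {"gripper": 0,"slide": [0,0,0],"spin": -10},
    {"gripper": 0,"slide": [0,0,0],"spin": -10},
    {"gripper": 0,"slide": [0,0,0],"spin": -10},
    {"gripper": 0,"slide": [0,0,0],"spin": -8},
  ],
  squeeze=10,
)

```text
time: 2.12
eef_pos: [188.5, -516.7, 227.5]
orientation: [3.141, -0.046, 0.0]
force: [0.1, -0.5, 0.3]
opening: 0.293
```

Emit:
apply_moves(
  steps=[
    {"gripper": 0,"slide": [0.034,-0.045,0],"spin": 0},
    {"gripper": 0,"slide": [0.034,-0.045,0],"spin": 0},
    {"gripper": 0,"slide": [0.034,-0.045,0],"spin": 0},
    {"gripper": 0,"slide": [0.034,-0.045,0],"spin": 0},
    {"gripper": 0,"slide": [0.034,-0.045,0],"spin": 0},
    {"gripper": 0,"slide": [0.034,-0.045,0],"spin": 0},
    {"gripper": 0,"slide": [0.034,-0.045,0],"spin": 0},
    {"gripper": 0,"slide": [0.034,-0.045,0],"spin": 0},
    {"gripper": 0,"slide": [0.034,-0.045,0],"spin": 0},
    {"gripper": 0,"slide": [0.034,-0.045,0],"spin": 0},
  ],
)

```text
time: 3.38
eef_pos: [544.7, -77.0, 227.7]
orientation: [3.141, -0.053, 0.001]
force: [0.3, -0.6, 0.3]
opening: 0.008
```

Emit:
apply_moves(
  steps=[
    {"gripper": 0,"slide": [0.039,-0.048,0],"spin": 0},
    {"gripper": 0,"slide": [0.039,-0.048,0],"spin": 0},
    {"gripper": 0,"slide": [0.04,-0.05,0],"spin": 0},
    {"gripper": 0,"slide": [0,0,0],"spin": 0},
    {"gripper": 0,"slide": [0,0,0],"spin": 0},
  ],
)

```text
time: 4.0
eef_pos: [665.3, 61.9, 227.0]
orientation: [3.14, -0.053, -0.002]
force: [-0.6, -0.3, -0.2]
opening: 0.006
```

Run:
```python
from h import *
s=bot.observe();print(s['time'],s['eef_pos'],R.from_rotvec(s['orientation']).as_matrix().round(3)[:2],s['opening'])
p=bot.capture('wrist')
cv2.imwrite('pics/w2.png',p['color']);print(cam(p,s).round(2))
for t in('brass_template','steel_template'):
  for m in bot.masks_of(t,p)[:3]:
    ys,xs=np.nonzero(m['mask']);print(t,m['p'],m['location'],cv2.minAreaRect(w(p,np.c_[xs,ys],78,s)[:,:2].astype(np.float32)))
```

```text
4.0 [665.3497846   61.91807988 226.96160647] [[ 0.999 -0.034 -0.001]
 [-0.034 -0.999 -0.001]] 0.005949233562386287
[[ 1.0000e+00  3.0000e-02  1.0000e-02  6.6715e+02]
 [-3.0000e-02  9.7000e-01  2.5000e-01  1.3420e+02]
 [-0.0000e+00 -2.5000e-01  9.7000e-01  3.8370e+02]
 [ 0.0000e+00  0.0000e+00  0.0000e+00  1.0000e+00]]
brass_template 0.94 [102.0, 212.8] ((428.1661682128906, 50.22047424316406), (92.93647766113281, 46.10138702392578), 52.33645248413086)
brass_template 0.82 [248.4, 194.1] ((586.7566528320312, 67.4478759765625), (54.54087448120117, 111.20527648925781), 88.07964324951172)
steel_template 0.72 [213.4, 276.0] ((560.9993896484375, -35.243385314941406), (46.948822021484375, 109.41522216796875), 89.04124450683594)
```

View pics/w2.png

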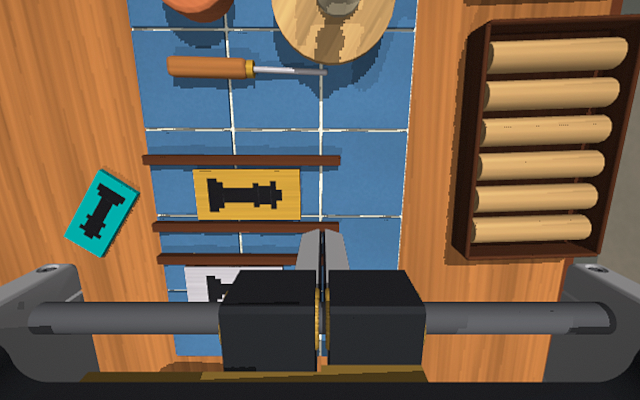

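Wrist view: brass at (248,194) centre (587,67), steel at (233,285). The closed fingers are about 10 mm behind the plate's back end. Descending.

Emit:
apply_moves(
  steps=[
    {"gripper": 0,"slide": [0,-0.003,0.045],"spin": 0},
    {"gripper": 0,"slide": [0,0,0.045],"spin": 0},
    {"gripper": 0,"slide": [0,0,0.025],"spin": 0},
    {"gripper": 0,"slide": [0,0,0.01],"spin": 0},
    {"gripper": 0,"slide": [0,0,0.006],"spin": 0},
    {"gripper": 0,"slide": [0,0,0],"spin": 0},
  ],
)

```text
time: 4.9
eef_pos: [666.2, 64.8, 97.8]
orientation: [3.141, -0.054, 0.003]
force: [-0.4, -0.2, 0.9]
opening: 0.005
```

Run:
```python
from h import *
s=bot.observe();print(s['time'],s['eef_pos'],s['force'])
# shelf front edge from the earlier wrist shot's pixels
p=bot.capture('wrist');T=p
s2=dict(s);s2['eef_pos']=np.array([665.35,61.92,227.2]);s2['orientation']=np.array([3.14,-.053,0])
print(w(p,[[143,160],[153,227],[157,260]],81,s2),w(p,[[150,195],[132,60]],70,s2))
```

```text
4.9 [666.18462074  64.78232863  97.75525272] [-0.43743487 -0.22847043  0.89084062]
[[486.01762299 106.5594881   81.        ]
 [483.63455156  35.55977057  81.        ]
 [481.33984311  -2.55173975  81.        ]] [[480.09731029  68.10736318  70.        ]
 [486.43341211 201.14812143  70.        ]]
```

Emit:
apply_moves(
  steps=[
    {"gripper": 0,"slide": [0,0,0.0025],"spin": 0},
    {"gripper": 0,"slide": [-0.008,0,0],"spin": 0},
    {"gripper": 0,"slide": [-0.006,0,0],"spin": 0},
    {"gripper": 0,"slide": [-0.008,0,0],"spin": 0},
    {"gripper": 0,"slide": [-0.01,0,0],"spin": 0},
    {"gripper": 0,"slide": [-0.01,0,0],"spin": 0},
    {"gripper": 0,"slide": [-0.01,0,0],"spin": 0},
    {"gripper": 0,"slide": [-0.01,0,0],"spin": 0},
    {"gripper": 0,"slide": [-0.008,0,0],"spin": 0},
    {"gripper": 0,"slide": [0,0,0],"spin": 0},
  ],
)

```text
time: 6.2
eef_pos: [594.8, 67.6, 94.0]
orientation: [3.141, -0.053, -0.002]
force: [0.4, -0.2, 0.3]
opening: 0.009
```

```bash
cat > look.py <<'E'
from h import *
s=bot.observe();print(s['time'],s['eef_pos'],s['force'])
p=bot.capture('top');cv2.imwrite('pics/t2.png',cv2.resize(p['color'][80:280,130:330],None,fx=3,fy=3))
for t in('brass_template','steel_template'):
  for m in bot.masks_of(t,p)[:3]:
    ys,xs=np.nonzero(m['mask']);print(t,m['p'],m['location'],cv2.minAreaRect(w(p,np.c_[xs,ys],78,s)[:,:2].astype(np.float32)))
E
python3 look.py
```

```text
6.2 [594.76121993  67.58118124  93.96759677] [ 0.36315563 -0.18503851  0.31895871]
brass_template 0.85 [214.1, 257.6] ((369.5969543457031, 13.526588439941406), (103.96762084960938, 51.59028625488281), 52.501468658447266)
brass_template 0.81 [191.7, 182.6] ((528.1635131835938, 67.35964965820312), (55.66535568237305, 107.93561553955078), 88.25885009765625)
steel_template 0.74 [370.7, 203.4] ((479.7959289550781, -284.4471130371094), (122.72848510742188, 83.65423583984375), 3.366225242614746)
steel_template 0.7 [246.7, 160.1] ((560.135986328125, -43.44740676879883), (58.103633880615234, 110.61785125732422), 86.80635070800781)
```

View pics/t2.png

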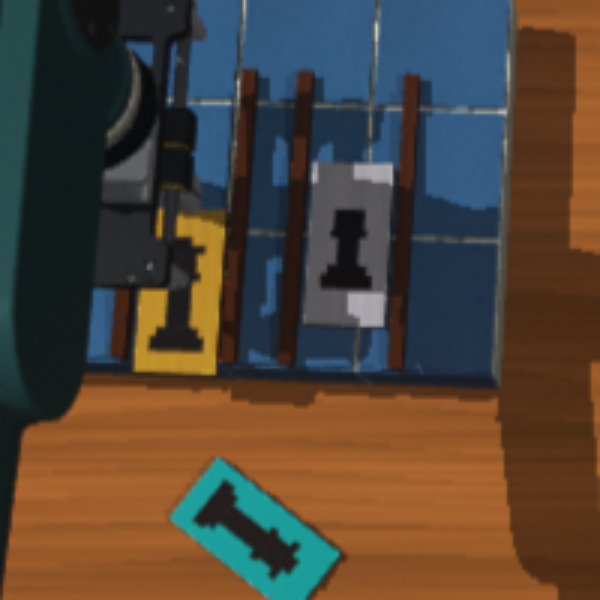

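Brass (crop (180,300)) now overhangs by about 10 mm, with its front end at crop row 372 against strip ends at row 362. Steel has not moved. I'll push 25 mm more, then back off and rise.

Emit:
apply_moves(
  steps=[
    {"gripper": 0,"slide": [-0.006,0,0],"spin": 0},
    {"gripper": 0,"slide": [-0.007,0,0],"spin": 0},
    {"gripper": 0,"slide": [-0.007,0,0],"spin": 0},
    {"gripper": 0,"slide": [-0.005,0,0],"spin": 0},
    {"gripper": 0,"slide": [0,0,0],"spin": 0},
    {"gripper": 0,"slide": [0.008,0,0],"spin": 0},
    {"gripper": 0,"slide": [0,0,-0.03],"spin": 0},
    {"gripper": 0.85,"slide": [-0.04,0,-0.04],"spin": 10},
    {"gripper": 0.85,"slide": [0,0,0],"spin": 10},
    {"gripper": 0.85,"slide": [0,0,0],"spin": 10},
  ],
)

```text
time: 7.6
eef_pos: [539.3, 69.5, 165.0]
orientation: [-3.017, 0.873, -0.003]
force: [0.7, -0.6, -0.8]
opening: 0.286
```

Emit:
apply_moves(
  steps=[
    {"gripper": 0.85,"slide": [0,0,0],"spin": 10},
    {"gripper": 0.85,"slide": [0,0,0],"spin": 10},
    {"gripper": 0.85,"slide": [0,0,0],"spin": 10},
    {"gripper": 0.85,"slide": [0,0,0],"spin": 10},
    {"gripper": 0.85,"slide": [0,0,0],"spin": 10},
    {"gripper": 0.85,"slide": [0,0,0],"spin": 10},
    {"gripper": 0.85,"slide": [0,0.01,0],"spin": 0},
    {"gripper": 0.85,"slide": [0,0,0],"spin": 0},
  ],
)

```text
time: 8.6
eef_pos: [528.3, 69.9, 163.9]
orientation: [2.186, -2.256, -0.0]
force: [0.9, -0.8, 0.2]
opening: 0.85
```

```bash
cat > look2.py <<'E'
from h import *
s=bot.observe();print(s['time'],s['eef_pos'],R.from_rotvec(s['orientation']).as_matrix().round(3)[:2],s['opening'])
p=bot.capture('wrist');cv2.imwrite('pics/w3.png',p['color'])
for t in('brass_template','steel_template'):
  for m in bot.masks_of(t,p)[:3]:
    ys,xs=np.nonzero(m['mask']);print(t,m['p'],m['location'],cv2.minAreaRect(w(p,np.c_[xs,ys],78,s)[:,:2].astype(np.float32)))
p=bot.capture('top')
for m in bot.masks_of('brass_template',p)[:3]:
    ys,xs=np.nonzero(m['mask']);print('top',m['p'],m['location'],cv2.minAreaRect(w(p,np.c_[xs,ys],78,s)[:,:2].astype(np.float32)))
E
python3 look2.py
```

```text
8.6 [528.26103408  69.87279616 163.94586269] [[-0.032 -1.    -0.   ]
 [-1.     0.032 -0.   ]] 0.849965014458324
brass_template 0.83 [368.8, 340.0] ((420.90032958984375, 38.09114074707031), (88.38969421386719, 40.235992431640625), 38.571754455566406)
brass_template 0.74 [325.4, 235.6] ((505.6412658691406, 69.42745971679688), (53.84285354614258, 111.47962188720703), 88.41795349121094)
steel_template 0.75 [455.6, 163.3] ((561.00732421875, -40.3367919921875), (56.605316162109375, 109.78691101074219), 88.11334991455078)
top 0.65 [215.3, 260.1] ((368.84478759765625, 13.163860321044922), (103.19254302978516, 50.45953369140625), 52.181514739990234)
top 0.62 [190.1, 197.1] ((490.5125427246094, 68.40666961669922), (55.759220123291016, 83.01714324951172), 88.08358001708984)
```

View pics/w3.png

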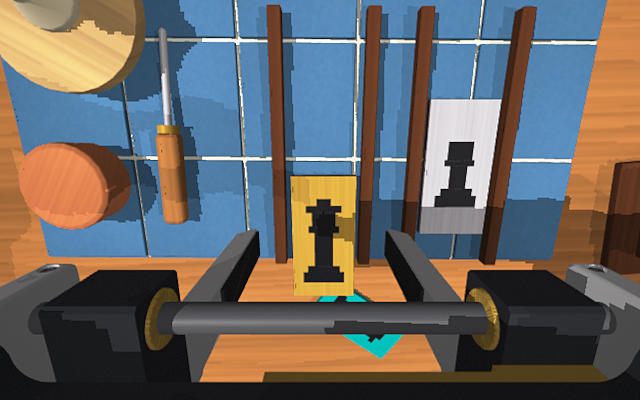

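The plate overhangs by about 35 mm: it lies at (325,235) with its centre at x≈504 and the edge at x≈484. The jaws are now across it. I'll go to the overhanging end, descend, and grip at x≈467.

Emit:
apply_moves(
  steps=[
    {"gripper": 0.85,"slide": [0,0.03,0],"spin": 0},
    {"gripper": 0.85,"slide": [0.001,0.031,0],"spin": 0},
    {"gripper": 0.85,"slide": [0,0,0.02],"spin": 0},
    {"gripper": 0.85,"slide": [0,0,0.025],"spin": 0},
    {"gripper": 0.85,"slide": [0,0,0.025],"spin": 0},
    {"gripper": 0.85,"slide": [0,0,0.012],"spin": 0},
    {"gripper": 0.85,"slide": [0,0,0.005],"spin": 0},
    {"gripper": 0.85,"slide": [0,0,0],"spin": 0},
    {"gripper": 0.85,"slide": [0,0,0],"spin": 0},
  ],
)

```text
time: 9.98
eef_pos: [468.5, 70.9, 78.0]
orientation: [-2.182, 2.258, -0.002]
force: [-1.4, -0.1, 0.1]
opening: 0.851
```

Emit:
apply_moves(
  steps=[
    {"gripper": 0.5,"slide": [0,0.001,0.001],"spin": 0},
    {"gripper": 0.45,"slide": [0,0,0],"spin": 0},
    {"gripper": 0.45,"slide": [0,0,0],"spin": 0},
    {"gripper": 0.45,"slide": [0,0,0],"spin": 0},
    {"gripper": 0.45,"slide": [0,0,0],"spin": 0},
    {"gripper": 0.45,"slide": [0,0,0],"spin": 0},
  ],
  squeeze=50,
)

```text
time: 10.72
eef_pos: [466.8, 70.9, 76.1]
orientation: [2.183, -2.259, 0.0]
force: [-0.7, 0.1, 1.0]
opening: 0.57
```

Emit:
apply_moves(
  steps=[
    {"gripper": 0.4,"slide": [0,0,0],"spin": 0},
    {"gripper": 0.4,"slide": [0,0,-0.005],"spin": 0},
    {"gripper": 0.4,"slide": [0,0,-0.01],"spin": 0},
    {"gripper": 0.4,"slide": [0,0,-0.015],"spin": 0},
    {"gripper": 0.4,"slide": [0,0,-0.02],"spin": 0},
    {"gripper": 0.4,"slide": [0,0,0],"spin": 0},
    {"gripper": 0.4,"slide": [0,0,0],"spin": 0},
  ],
)

```text
time: 11.6
eef_pos: [466.6, 70.9, 125.8]
orientation: [2.183, -2.259, -0.0]
force: [0.3, 0.1, -1.6]
opening: 0.573
```

```bash
cat > look3.py <<'E'
from h import *
s=bot.observe();print(s['time'],s['eef_pos'],R.from_rotvec(s['orientation']).as_matrix().round(3)[:2],s['opening'],s['force'],s['moment'])
p=bot.capture('wrist');im=p['color'];q=bot.capture('side')
cv2.imwrite('pics/w4.png',np.vstack([cv2.resize(im,(480,300)),cv2.resize(q['color'][100:300,200:400],(300,300))[:,:300].repeat(1,0) if 0 else cv2.resize(q['color'][60:260,140:460],(480,300))]))
z=s['eef_pos'][2]+1
for n,P in(('wrist',p),('side',q)):
  for m in bot.masks_of('brass_template',P)[:3]:
    ys,xs=np.nonzero(m['mask']);print(n,m['p'],m['location'],cv2.minAreaRect(w(P,np.c_[xs,ys],z,s)[:,:2].astype(np.float32)))
E
python3 look3.py
```

```text
11.6 [466.61599695  70.94211621 125.84046317] [[-0.034 -0.999 -0.   ]
 [-0.999  0.034 -0.   ]] 0.5730679476379844 [ 0.28020064  0.13138723 -1.64159812] [-0.00743553  0.12979062  0.01462873]
wrist 0.81 [349.3, 290.8] ((440.2816162109375, 48.318077087402344), (59.54556655883789, 24.712738037109375), 53.17057418823242)
wrist 0.63 [322.7, 177.8] ((504.7695617675781, 69.96944427490234), (54.74237823486328, 110.31779479980469), 87.80998229980469)
wrist 0.55 [490.1, 83.4] ((552.2837524414062, -13.997232437133789), (43.222991943359375, 76.82305908203125), 88.0311050415039)
side 0.88 [304.9, 124.4] ((504.73223876953125, 68.6322021484375), (70.19606018066406, 108.6922607421875), 84.60702514648438)
side 0.7 [249.4, 179.0] ((377.00518798828125, -120.34661865234375), (94.13511657714844, 48.86241149902344), 52.43455123901367)
```

View pics/w4.png

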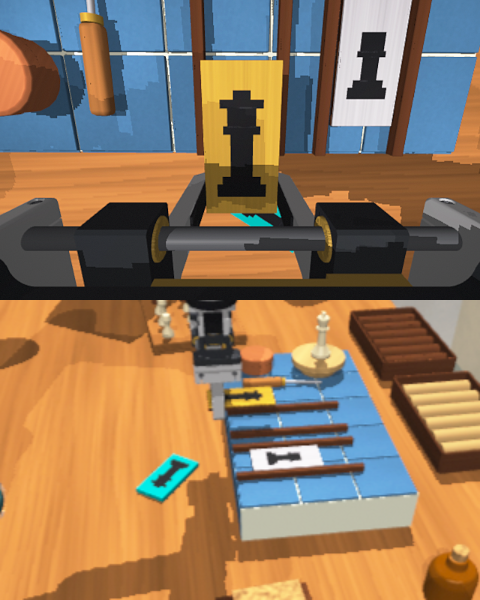

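Held and level: the wrist crop shows the plate at (240,135), full size. Its centre is 38 mm ahead of the TCP. I'll carry it towards the stand and look at the stand from beside.

Emit:
apply_moves(
  steps=[
    {"gripper": 0.4,"slide": [0,0.005,-0.02],"spin": 0},
    {"gripper": 0.4,"slide": [0.02,0,-0.02],"spin": 0},
    {"gripper": 0.4,"slide": [0.03,0,0],"spin": 0},
    {"gripper": 0.4,"slide": [0.04,0,0],"spin": 0},
    {"gripper": 0.4,"slide": [0.04,0,0],"spin": 0},
    {"gripper": 0.4,"slide": [0.04,0,0],"spin": 0},
    {"gripper": 0.4,"slide": [0.03,0,0],"spin": 0},
    {"gripper": 0.4,"slide": [0.02,0,0],"spin": 0},
    {"gripper": 0.4,"slide": [0,0,0],"spin": 0},
    {"gripper": 0.4,"slide": [0,0,0],"spin": 0},
  ],
)

```text
time: 13.05
eef_pos: [454.1, -148.1, 165.6]
orientation: [-2.183, 2.259, 0.002]
force: [0.5, 1.4, -1.5]
opening: 0.566
```

Run:
```python
from h import *
s=bot.observe();print(s['time'],s['eef_pos'],R.from_rotvec(s['orientation']).as_matrix().round(3)[:2],s['opening'])
p=bot.capture('wrist');im=p['color'];cv2.imwrite('pics/w5.png',im)
z=s['eef_pos'][2]+1
for m in bot.masks_of('brass_template',p)[:1]:
    ys,xs=np.nonzero(m['mask']);print(m['p'],m['location'],cv2.minAreaRect(w(p,np.c_[xs,ys],z,s)[:,:2].astype(np.float32)))
for m in bot.tip_of('stand_top',p)[:2]: print('tip',m['p'],m['location'],w(p,m['location'],50,s))
for m in bot.masks_of('stand_top',p)[:2]:
    M=(m['mask']&(im.max(2)>125)).astype(np.uint8);M=cv2.morphologyEx(M,cv2.MORPH_OPEN,np.ones((5,5)))
    ys,xs=np.nonzero(M);print('stand',m['p'],m['location'],cv2.minAreaRect(w(p,np.c_[xs,ys],50,s)[:,:2].astype(np.float32)))
```

```text
13.05 [ 454.11444775 -148.07719916  165.59958429] [[-0.034 -0.999 -0.001]
 [-0.999  0.034  0.001]] 0.5658873594208081
0.91 [322.1, 178.2] ((492.0671691894531, -149.36181640625), (53.86891555786133, 109.78438568115234), 88.03648376464844)
tip 0.67 [477.8, 162.3] [[ 488.43699979 -290.53460516   50.        ]]
stand 0.84 [457.8, 150.6] ((490.4887390136719, -290.46295166015625), (90.3259048461914, 40.042823791503906), 3.2447569370269775)
stand 0.65 [609.8, 196.8] ((472.37310791015625, -415.6427307128906), (63.159950256347656, 43.517398834228516), 9.254742622375488)
```

View pics/w5.png

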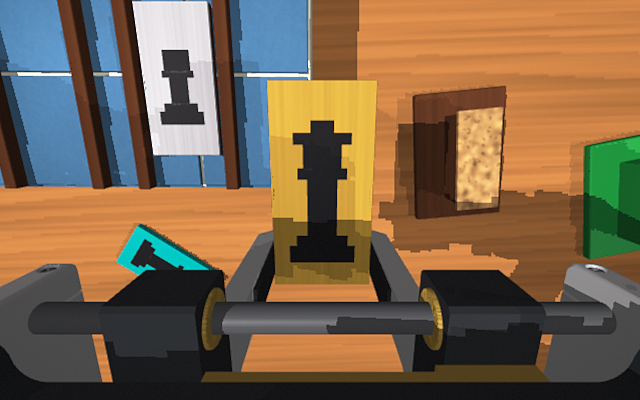

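The stand cork is at (478,160), centre (490,−290.6), yaw 3.3°, agreeing with the top view. Moving above it and descending part way.

Emit:
apply_moves(
  steps=[
    {"gripper": 0.4,"slide": [0.02,-0.001,0],"spin": 0},
    {"gripper": 0.4,"slide": [0.04,-0.001,0],"spin": 0},
    {"gripper": 0.4,"slide": [0.04,-0.001,0],"spin": 0},
    {"gripper": 0.4,"slide": [0.03,0,0],"spin": 0},
    {"gripper": 0.4,"slide": [0.0145,0,0],"spin": 0},
    {"gripper": 0.4,"slide": [0,0,0],"spin": -5},
    {"gripper": 0.4,"slide": [0,0,0.03],"spin": 0},
    {"gripper": 0.4,"slide": [0,0,0.03],"spin": 0},
    {"gripper": 0.4,"slide": [0,0,0.02],"spin": 0},
    {"gripper": 0.4,"slide": [0,0,0],"spin": 0},
  ],
)

```text
time: 14.5
eef_pos: [451.1, -292.2, 83.9]
orientation: [2.28, -2.161, -0.007]
force: [0.1, -0.1, -0.5]
opening: 0.568
```

Run:
```python
from h import *
s=bot.observe();print(s['time'],s['eef_pos'],R.from_rotvec(s['orientation']).as_matrix().round(3)[:2],s['opening'],s['force'])
p=bot.capture('wrist')
for m in bot.masks_of('brass_template',p)[:1]:
    ys,xs=np.nonzero(m['mask']);print(m['p'],m['location'],cv2.minAreaRect(w(p,np.c_[xs,ys],s['eef_pos'][2]+1,s)[:,:2].astype(np.float32)))
```

```text
14.5 [ 451.12763477 -292.23428366   83.9405759 ] [[ 0.053 -0.999 -0.004]
 [-0.999 -0.054  0.003]] 0.5675998228434969 [ 0.10017054 -0.13553037 -0.52264864]
0.73 [322.5, 179.2] ((488.82794189453125, -290.1920471191406), (111.0866928100586, 54.79243850708008), 2.7067153453826904)
```

Emit:
apply_moves(
  steps=[
    {"gripper": 0.4,"slide": [0,-0.001,0.01],"spin": 0},
    {"gripper": 0.4,"slide": [0,0,0.008],"spin": 0},
    {"gripper": 0.4,"slide": [0,0,0.005],"spin": 0},
    {"gripper": 0.4,"slide": [0,0,0.002],"spin": 0},
    {"gripper": 0.4,"slide": [0,0,0.001],"spin": 0},
    {"gripper": 0.4,"slide": [0,0,0],"spin": 0},
    {"gripper": 0.4,"slide": [0,0,0],"spin": 0},
  ],
)

```text
time: 15.48
eef_pos: [453.5, -293.4, 60.3]
orientation: [-2.28, 2.162, -0.001]
force: [-0.3, -0.3, -2.3]
opening: 0.566
```

Emit:
apply_moves(
  steps=[
    {"gripper": 0.4,"slide": [0,0,0.002],"spin": 0},
    {"gripper": 0.4,"slide": [0,0,0.0015],"spin": 0},
    {"gripper": 0.4,"slide": [0,0,0],"spin": 0},
    {"gripper": 0.4,"slide": [0,0,0],"spin": 0},
  ],
)

```text
time: 15.98
eef_pos: [453.3, -293.3, 56.6]
orientation: [2.28, -2.162, 0.0]
force: [0.1, 0.2, -2.4]
opening: 0.568
```

Emit:
apply_moves(
  steps=[
    {"gripper": 0.4,"slide": [0,0,0.001],"spin": 0},
    {"gripper": 0.4,"slide": [0,0,0],"spin": 0},
  ],
)

```text
time: 16.23
eef_pos: [453.4, -293.3, 56.1]
orientation: [2.28, -2.162, 0.001]
force: [-1.1, 1.0, 3.5]
opening: 0.568
```

Contact is felt: the force went from −2.4 to +3.5 N. Releasing and rising.

Emit:
apply_moves(
  steps=[
    {"gripper": 0.6,"slide": [0,0,0],"spin": 0},
    {"gripper": 0.65,"slide": [0,0,0],"spin": 0},
    {"gripper": 0.75,"slide": [0,0,0],"spin": 0},
    {"gripper": 0.8,"slide": [0,0,0],"spin": 0},
    {"gripper": 0.8,"slide": [0,0,-0.01],"spin": 0},
    {"gripper": 0.8,"slide": [0,0,-0.03],"spin": 0},
    {"gripper": 0.8,"slide": [0,0,-0.04],"spin": 0},
    {"gripper": 0.8,"slide": [0,0.03,-0.04],"spin": 0},
    {"gripper": 0.8,"slide": [0,0.03,0],"spin": 0},
    {"gripper": 0.8,"slide": [0,0,0],"spin": 0},
  ],
)

```text
time: 17.48
eef_pos: [392.8, -296.8, 177.1]
orientation: [2.278, -2.164, 0.005]
force: [0.1, -0.1, -0.3]
opening: 0.802
```

Run:
```python
from h import *
s=bot.observe();print(s['time'],s['eef_pos'],s['opening'],s['force'])
p=bot.capture('wrist');cv2.imwrite('pics/end.png',p['color'])
for t,z in(('brass_template',58),('steel_template',78)):
  for m in bot.masks_of(t,p)[:2]:
    ys,xs=np.nonzero(m['mask']);print(t,m['p'],m['location'],cv2.minAreaRect(w(p,np.c_[xs,ys],z,s)[:,:2].astype(np.float32)))
q=bot.capture('top')
for t,z in(('brass_template',58),('steel_template',78)):
  for m in bot.masks_of(t,q)[:3]:
    ys,xs=np.nonzero(m['mask']);print('top',t,m['p'],m['location'],cv2.minAreaRect(w(q,np.c_[xs,ys],z,s)[:,:2].astype(np.float32)))
```

```text
17.475 [ 392.75922101 -296.84907327  177.14393891] 0.8022240403275109 [ 0.11714599 -0.13172321 -0.29442148]
brass_template 0.68 [38.0, 198.7] ((383.6815490722656, -24.488758087158203), (89.88216400146484, 50.849952697753906), 52.482696533203125)
brass_template 0.56 [321.8, 88.4] ((491.17193603515625, -291.1231994628906), (109.58597564697266, 53.76885223388672), 3.040900945663452)
steel_template 0.93 [15.5, 28.1] ((524.4600219726562, -55.373897552490234), (28.665395736694336, 40.496437072753906), 87.54906463623047)
top brass_template 0.92 [364.1, 179.6] ((503.72918701171875, -288.9584655761719), (83.3253402709961, 52.588104248046875), 2.332918882369995)
top brass_template 0.85 [214.9, 259.7] ((369.3717956542969, 18.08177947998047), (104.95120239257812, 51.768028259277344), 52.50142288208008)
```

View pics/end.png

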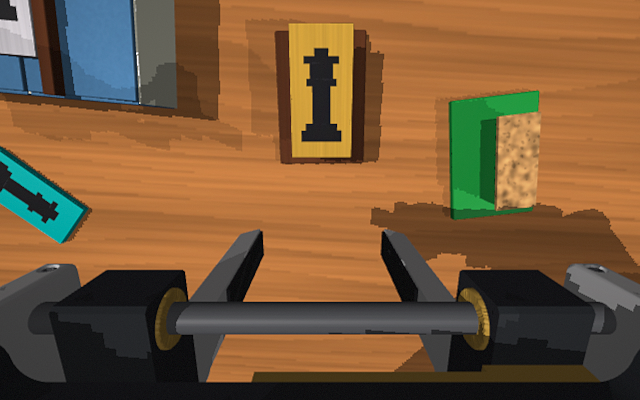

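The plate (321,90) lies flat on the walnut stand, centre (491,−291) against the stand's (490,−290.6), yaw 3.0° against 3.3°. The fingers are clear.

```bash
python3 -c "
from bench import bot
print(bot.hand_in())"
```

```text
the job is handed in; nothing more can be done
None
```

The brass queen template lies flat on the walnut, cork-topped stand, and the job was handed in at about 17.5 s. I pushed it from behind with closed fingers until about 35 mm stuck out over the edge. I then gripped that end, carried it over level, set it down when I felt contact, and released it.

- **Placement:** the last wrist view puts the plate's centre about 1 mm from the stand's centre and its length within 0.5° of the stand's. It shows at full size, so it lies flat, and the fingers were clear of it.
- **Top view:** this check disagreed, giving the plate's centre about 13 mm further along. It only showed 83 of the 110 mm, because the arm hid part of the plate, so I went by the wrist view.
- **Steel template:** at the end it was only partly in view from the wrist and not found from the top. The last full measurement, taken after the push and before the grip, put it within about 2 mm along the slot of where it lay. Sideways the two cameras differed by about 2 mm.
- **Refused moves:** the first three move calls were refused because their rows lacked fields, and nothing moved.

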